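# Refit the lift-off guard door on the gear drive

### The arm

A 6-joint arm with a two-finger parallel gripper is mounted at the origin on a cart in front of the work surface, level with it; the furniture and walls round the work are solid. World frame = base frame: x ahead of the robot, y to its left, z up, the work surface at z = 0. Lengths are in mm, angles in rad, forces in N, time in s.
With the tool pointing down it reaches from about 350 to 875 mm from the base axis. Payload 4.2 kg.
Tool frame: the origin (TCP) lies at the very end of the fingers, on their centre line; the grasp point (between the pads) lies 19 mm behind it; y points along the fingers, z is the direction in which the jaws open and shut, and the axes are right-handed (so a half turn about y gives the same grasp; the last joint's range is limited). The gripper opens to 85 mm and grips with 20 to 120 N. Pads are 22 mm wide; open, the fingers measure 114 mm over their backs; the gripper's body (76 mm by 85 mm) begins 54 mm behind the grasp point. The pads swing forward as they close: fully open they stand 13 mm farther back than shut.
Start: joints at [-0.892, 0.385, 0.008, 0, -1.194, -0.259], TCP at [254.749, -570.703, 231.312] pointing down, gripper open.
Joint ranges: [-3.14, 3.14], [-1.21, 2.06], [-1.07, 1.41], [-3.16, 2.05], [-2.99, -0.16], [-3.1, 3.1]. Speed limits (rad/s): [2.79, 2.79, 3.14, 3.14, 3.14, 3.14].

### API

Orientations are given as a unit quaternion [x, y, z, w].
In Python, from bench import arm gives the robot as it stands.
- The arm moves only by the shell command python3 -m creep 'ROWS'. ROWS is JSON, a list of rows, each an object with "delta_pos": the shift along the tool's x, y, z in mm, a list of three; "rot": the turn, a rotation vector about the tool's x, y, z in rad, a list of three; "jaw": the finger opening in mm, from 0 to 85.4. A call has exactly 10 rows; each row shifts and turns the commanded pose from where the row before left it, along the tool's axes as they then stand; what a row does not reach is not made up. A row lasts 1/12 s, in which the tool goes at most 41.7 mm and 7.16 degrees, less where a joint would pass 70% of its speed; a pose out of reach is approached as far as the arm can. A call is refused whole if a number of a shift passes 41.7 or a number of a turn 0.125, either way. A call with a gripper value outside its range is refused whole. The fingers move at their own pace and stop on an object; the grip force is fixed at half the most. Time passes only in rows, so rows that do not move let the fingers close, or fill a call up. It gives the time, the measured TCP pose, the force and the opening at its end, in the units of the state.
- arm.read_state(): the state, without advancing time (a new reading comes with each control period).
- arm.get_image(name): name is "scene" or "top" or "wrist"; returns the picture (420x560x3 uint8, red, green, blue); there is no depth.
- arm.calibration(name): a dict with "intrinsics" (3x3 intrinsics, pixels), "dist_coeffs" ([k1, k2, p1, p2, k3] as OpenCV has them; the pictures are not rectified), "R" (3x3) and "t" (3): a world point X has camera coordinates R X + t. Camera axes: x right, y down, z forward; pixel columns grow to the right and rows downward; lengths in mm; the calibration is good to about 2 mm. A picture is of the moment at which its call begins: read the wrist's pose just before it. calibration takes no time and is no camera call; for the wrist camera it gives the pose at the moment of the call.
- arm.job_done(): hands the job in, once; it reports no verdict.
Trained networks look in the newest picture that a camera, given by its name, has taken for a name from the list of things; names that differ only in an ending like _2 or _b are one class to them, and where a whole thing is asked for, a point or a joint stands for the part that bears it (a point fixed in the world has none). Each returns a list of dicts, best first, with "p" (0 to 1); they miss things now and then, are a little off and sometimes report something else, mostly with a low value. They report only what shows in the picture. A call takes as long as a camera call. They do not tell look-alikes from the thing itself.
- arm.find_in(camera, target): "location" ([column, row] in pixels, amid what is visible of it).
- arm.masks_of(camera, target): "pixels" (420x560 bool, what is visible of it) and "location" ([column, row] in pixels, amid what is visible of it).
The state is a dict: "clock": time; "joints": joint angles; "joint_vel": joint speeds; "joint_efforts": joint torques, N m; "position": TCP position; "ee_rot": TCP orientation; "contact_force": force on the tool from outside, world axes, zero at the start; "wrist_torque": the same for the moment, N m; "gripper_width": finger opening in mm.
Only numpy, scipy, OpenCV 4.12 (cv2) and the standard library are available. Lean on these libraries where they do the work, as an engineer would, in place of code of your own. Each camera call takes 0.05 s, during which the arm holds its last target. There are 200 camera calls.

### The job

The guard door of the small gear drive is hanging on the bare parking stand. Draw in the sprung hinge pins by pinching their two upright tabs together, lift the door off the stand, keep it upright, and lower it gently into the same kind of hinge on the front of the gear housing, so that both pins spring fully out into their eyes when you let go and the door hangs straight. Leave the other things on the bench where they are.

Things in the scene. Friction and masses are not known exactly. Their poses are not given: they have to be found in the camera images.
- door_grip (a point): Grip point of the loose guard door (about 0.35 kg): mid-way between its two upright steel pin tabs, 34 mm above the hinge barrel's axis; y along the barrel, z up. Each tab: 22 mm wide (x), 5 mm thick (y), from 6 to 52 mm above the barrel's axis. Their outer faces are 62 mm apart at rest, 33 mm when pinched together along y to their stops. The door can then be carried by the tabs.
- door_axis (a point): Centre of the door's hinge barrel, on its axis, 34 mm below door_grip; same axes. The barrel is a round steel bar, 16 mm thick and 140 mm long; a sprung pin 8 mm thick projects 14 mm from each end.
- door: The whole guard door: origin and axes as door_axis. Under the barrel hangs a plain aluminium plate, 100 mm wide (y), 4 mm thick (x), reaching 72 mm below the barrel's axis. It fits either way round.
- pin_left (a joint): Travel in m of the sprung pin (with its tab) at the door's +y end: 0 fully out, 0.0145 fully drawn in, its end then just inside the barrel's end. A spring pushes it out, with 5 N at 0 and 10 N when drawn in.
- pin_right (a joint): The same for the pin at the door's -y end.
- stand_hinge (a point): Centre of the hinge on the parking stand, on its axis, 110 mm above the stand's underside; x level to the back, y along the axis, z up. The door's barrel lies here at the start. The stand: plywood base 130 x 200 x 12 mm, two dark posts behind the hinge. Pins out, the door is locked in; with both drawn in it lifts straight up, its barrel clear of the brackets after 35 mm and its lower edge after 100 mm.
- stand_saddle (a point): On the axis of the stand's hinge, in its +y saddle, 62 mm from the hinge's centre; a like one is at -62 mm. A steel saddle open at the top, 8 mm wide (y), in which the barrel rests; 25 mm between its sides (x), mouth flared to about 44 mm, 24 mm above the axis.
- stand_eye (a point): Centre of the stand hinge's +y eye, 79.5 mm from the hinge's centre; a like one is at -79.5 mm. A steel plate 75.5 to 83.5 mm from it with a closed eye 18 mm wide, 12 mm high for the pin. It tops out 14 mm above the axis; a guide tongue leans outwards to 24 mm. Between the two eye plates the barrel has 5.5 mm of end play each way.
- housing_hinge (a point): Centre of the hinge on the gear housing, where the barrel's middle belongs; axes, height, saddles and eyes just as on the stand. The housing: grey box 130 x 172 x 103 mm (x, y, z), two gears in its open front (-x), a motor behind. The axis is 30 mm in front of the front face; the door goes in straight down, pins drawn in, and nothing stands higher than the brackets.
- block_23: Tapered wooden block, 28 x 51 x 64 mm, loose bystander; origin under its centre.
- block_24: Another tapered wooden block, 28 x 50 x 64 mm, loose bystander; origin under its centre.
- abrasive_roll: Dark roll, 69 mm across and 50 mm high, loose bystander; origin under its centre.
- mallet: Wooden mallet lying on its side, 184 x 85 x 60 mm, loose bystander; origin under its centre.
Mind the look-alikes: they are no part of the job. Of the things that look like the door, the larger one is meant.

How it is judged (in metres and radians):
On the way, in this order (a step that is already met when the one before it is completed fails the run):
1. both hinge pins are drawn in while the door is still in the stand's hinge (value of joint each of pin_left, pin_right above 0.01 m and distance between door_axis and stand_hinge below 0.012 m), for 0.1 s.
2. the door is lifted clear of the stand's hinge (z of door_axis in the frame of stand_hinge above 0.035 m), for 0.1 s.
At the end, for the whole second after the job is handed in: The door hangs at rest in the housing's hinge: the middle of its barrel within 7 mm of the hinge centre in x, 5 mm in z and 9 mm along the axis, barrel along the hinge axis within 0.06 rad, door within 0.17 rad of plumb, and both pins out to within 3 mm of their full travel (x of door_axis in the frame of housing_hinge between -0.007 and 0.007 m and y of door_axis in the frame of housing_hinge between -0.009 and 0.009 m and z of door_axis in the frame of housing_hinge between -0.005 and 0.005 m and value of joint each of pin_left, pin_right below 0.003 m and angle between the y axis of door_axis and the y axis of housing_hinge, either way round below 0.06 rad and angle between door_axis's own z axis and vertical below 0.17 rad and linear speed of door below 0.02 m/s and angular speed of door below 0.15 rad/s); the robot touches nothing.
It fails at once if a block, the roll or the mallet is pushed more than 25 mm from its place (distance of any of block_23, block_24, abrasive_roll, mallet from where it was at the start of the episode above 0.025 m).
It fails at once if the door is knocked hard against the hinge brackets or the housing (over 60 N) (contact force between door and housing above 60 N).
It fails at once if the door is not kept upright (dropped or tipped over) (angle between door_axis's own z axis and vertical above 0.8 rad).
It also fails if it takes over 40 s, if anything falls off the work surface, if the arm or the gripper's body presses on something with over 40 N, if the wrist force passes 120 N, or if a joint passes its speed limit or range.

## Working session

There is one attempt and no reset: what is moved stays moved. The work goes in short steps, Python scripts to look and compute and a shell command to move; the robot and the scene stay as the last step left them, time stands still between calls to the robot, and variables do not carry over. Pictures are saved under pics/ and viewed, about 8 in all and at most 12, crops included, and the job is handed in when it is done.

```bash
mkdir -p pics; python3 - <<'E'
from bench import arm
import cv2,numpy as np
s=arm.read_state(); print(s['clock'],s['position'],s['ee_rot'],s['gripper_width'])
ims=[]
for n in ['scene','top']:
    im=arm.get_image(n); cv2.imwrite(f'pics/{n}0.png',im[:,:,::-1])
    for t in ['door','door_axis','housing_hinge','stand_hinge','pin_left','block_23','abrasive_roll','mallet']:
        try: print(n,t,[(np.round(d['location']),round(d['p'],2)) for d in arm.find_in(n,t)][:4])
        except Exception as e: print(n,t,e)
    c=arm.calibration(n); print(c)
E
```

```text
0.0 [ 254.52299705 -570.1878968   230.20257207] [-0.69084451 -0.14707548  0.14743709  0.69236188] 85.64702741661281
scene door [(array([246., 202.]), 0.83), (array([325., 174.]), 0.69)]
scene door_axis [(array([329., 173.]), 0.82), (array([244., 202.]), 0.77), (array([284., 311.]), 0.45)]
scene housing_hinge [(array([254., 241.]), 0.68), (array([368., 223.]), 0.28)]
scene stand_hinge [(array([312., 198.]), 0.79), (array([282., 313.]), 0.68)]
scene pin_left [(array([331., 163.]), 0.66), (array([328., 175.]), 0.56), (array([314., 200.]), 0.29)]
scene block_23 [(array([322., 272.]), 0.93), (array([367., 220.]), 0.55)]
scene abrasive_roll []
scene mallet [(array([286., 310.]), 0.65)]
{'intrinsics': array([[467.05471633,   0.        , 278.60469838],
       [  0.        , 467.05471633, 208.37858338],
       [  0.        ,   0.        ,   1.        ]]), 'dist_coeffs': array([-0.03028106,  0.        ,  0.        ,  0.        ,  0.        ]), 'R': array([[-0.86769203, -0.49682101, -0.01671628],
       [-0.22073762,  0.41520999, -0.88253927],
       [ 0.44540482, -0.76208238, -0.46994148]]), '
[... 234 characters left out ...]
top pin_left [(array([366., 188.]), 0.7), (array([363., 197.]), 0.61)]
top block_23 [(array([344., 268.]), 0.59)]
top abrasive_roll [(array([162., 168.]), 0.61)]
top mallet [(array([185., 276.]), 0.64), (array([341., 270.]), 0.57)]
{'intrinsics': array([[521.82930082,   0.        , 273.90286148],
       [  0.        , 521.82930082, 208.92859842],
       [  0.        ,   0.        ,   1.        ]]), 'dist_coeffs': array([-0.13011032,  0.        ,  0.        ,  0.        ,  0.        ]), 'R': array([[-0.07110688, -0.99746439, -0.00293276],
       [-0.97621885,  0.0701954 , -0.20510817],
       [ 0.20479396, -0.01172158, -0.97873492]]), 't': array([  80.15199198,  566.08186678, 1388.28911598])}
```

```bash
python3 - <<'E'
import cv2,numpy as np
a=cv2.imread('pics/scene0.png');b=cv2.imread('pics/top0.png')
cv2.imwrite('pics/a.png',cv2.resize(a[110:350,190:430],None,fx=2.5,fy=2.5,interpolation=2))
cv2.imwrite('pics/b.png',cv2.resize(b[90:330,120:440],None,fx=2.5,fy=2.5,interpolation=2))
E
```

```text
(no output)
```

View pics/a.png

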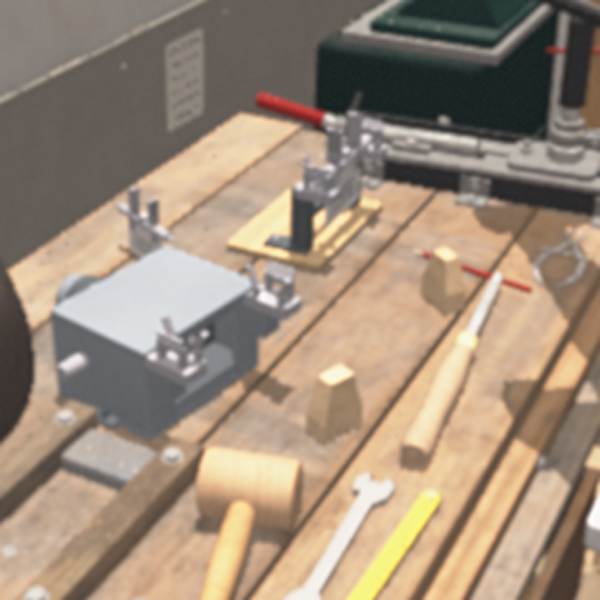

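View pics/b.png

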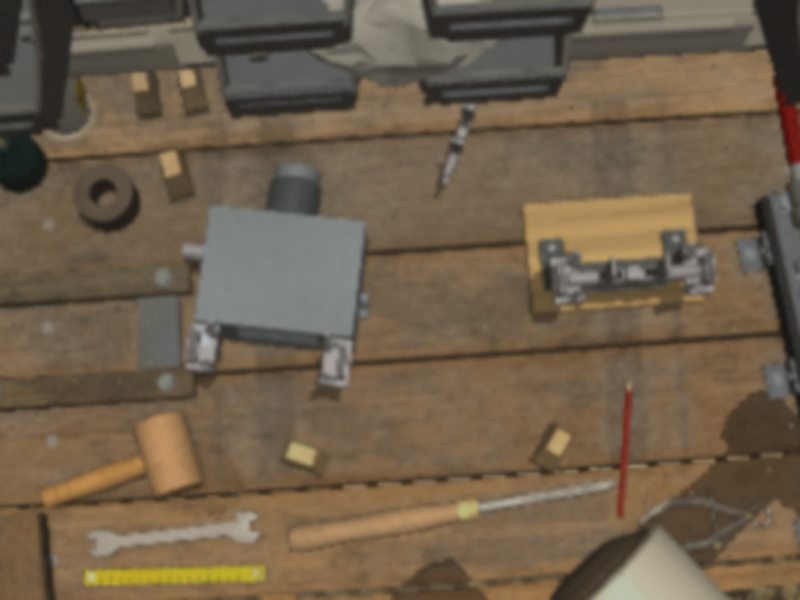

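The first view (scene crop) shows two door-like things. One is the door on the plywood stand at scene px (328,172). The other is a smaller one standing alone at scene px (246,202), which is top px (304,150). The one at top px (373,199) hangs on the stand and is larger, so it is the one meant. The housing brackets are at about top px (201,228) and (255,234).

```bash
cat > h.py <<'E'
from bench import arm
import cv2,numpy as np
from scipy.spatial.transform import Rotation as R
def unproj(c,px,z):
    K,d=c['intrinsics'],c['dist_coeffs']
    n=cv2.undistortPoints(np.array(px,float).reshape(-1,1,2),K,d).reshape(-1,2)
    Rm,t=c['R'],c['t']; o=-Rm.T@t
    r=np.c_[n,np.ones(len(n))]@Rm
    z=np.broadcast_to(z,len(n))
    return o+r*((z-o[2])/r[:,2])[:,None]
def proj(c,X):
    rv=cv2.Rodrigues(c['R'])[0]
    return cv2.projectPoints(np.array(X,float).reshape(-1,1,3),rv,c['t'],c['intrinsics'],c['dist_coeffs'])[0].reshape(-1,2)
E
python3 - <<'E'
from h import *
c=arm.calibration('top')
f=lambda p:np.array(p)/2.5+[120,90]
print('stand axis',unproj(c,f([[580,275],[690,268],[635,271]]),110).round(0))
print('ply',unproj(c,f([[525,205],[690,196],[528,302]]),12).round(0))
print('house',unproj(c,f([[203,345],[337,360]]),115).round(0))
print('boxtop',unproj(c,f([[212,206],[366,221],[196,320],[358,335]]),103).round(0))
print('blocks',unproj(c,f([[302,455],[558,442]]),64).round(0))
s=arm.read_state(); m=R.from_quat(s['ee_rot']).as_matrix(); print(m.round(3))
w=arm.calibration('wrist'); print((-w['R'].T@w['t']).round(0), w['R'].round(2), w['intrinsics'][0,0])
E
```

```text
stand axis [[ 569. -171.  110.]
 [ 568. -291.  110.]
 [ 569. -231.  110.]]
ply [[ 678. -132.   12.]
 [ 676. -327.   12.]
 [ 563. -124.   12.]]
house [[521. 236. 115.]
 [495.  95. 115.]]
boxtop [[677. 221. 103.]
 [647.  54. 103.]
 [551. 244. 103.]
 [522.  71. 103.]]
blocks [[ 402.  141.   64.]
 [ 396. -136.   64.]]
[[ 0.913  0.    -0.408]
 [ 0.408  0.     0.913]
 [ 0.    -1.     0.   ]]
[ 191. -599.  374.] [[-0.41  0.91 -0.  ]
 [ 0.88  0.39  0.28]
 [ 0.25  0.11 -0.96]] 290.68416630662557
```

```bash
python3 - <<'E'
import cv2
a=cv2.imread('pics/scene0.png');b=cv2.imread('pics/top0.png')
u=cv2.resize(b[155:225,325:415],None,fx=8.8,fy=8.5,interpolation=2)
cv2.imwrite('pics/c.png',u)
E
```

```text
(no output)
```

View pics/c.png

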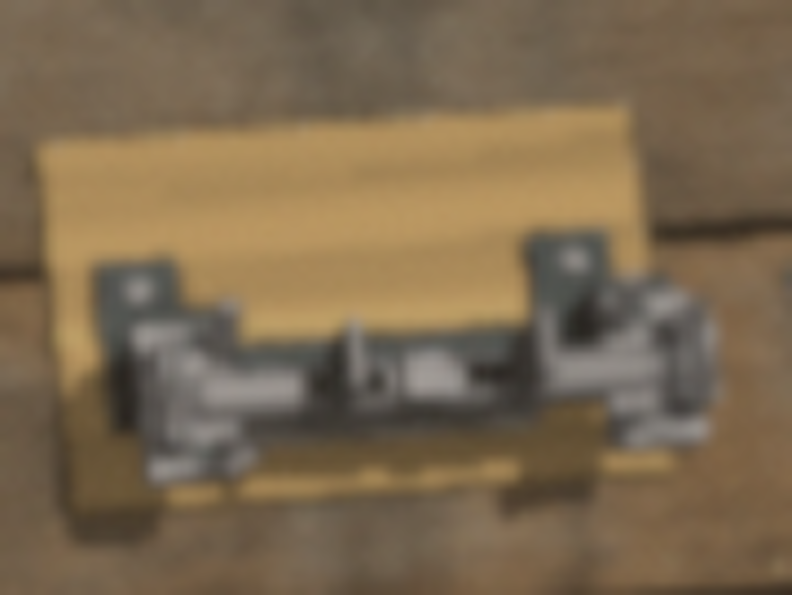

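The crop confirms the door on the stand: barrel between the two saddles, tabs at crop (355,355) and (540,340), on the plywood base. Next I move over it and level the jaws along y. I go near the base first so the arm clears the clamp.

```bash
python3 -m creep '[{"delta_pos":[21,-12,27],"rot":[0,0.042,0],"jaw":85},{"delta_pos":[20,-12,28],"rot":[0,0.042,0],"jaw":85},{"delta_pos":[18,-12,28],"rot":[0,0.042,0],"jaw":85},{"delta_pos":[17,-12,29],"rot":[0,0.042,0],"jaw":85},{"delta_pos":[16,-12,30],"rot":[0,0.042,0],"jaw":85},{"delta_pos":[15,-12,31],"rot":[0,0.042,0],"jaw":85},{"delta_pos":[13,-12,31],"rot":[0,0.042,0],"jaw":85},{"delta_pos":[12,-12,32],"rot":[0,0.042,0],"jaw":85},{"delta_pos":[11,-12,32],"rot":[0,0.042,0],"jaw":85},{"delta_pos":[9,-12,33],"rot":[0,0.042,0],"jaw":85}]'
```

```text
clock: 1.73
position: [334.3, -238.9, 352.2]
ee_rot: [0.707, -0.001, 0.001, -0.707]
contact_force: [1.2, 0.7, -0.4]
gripper_width: 85.1
```

```bash
python3 -m creep '[{"delta_pos":[25,1,1],"rot":[0,0,0],"jaw":85},{"delta_pos":[25,2,1],"rot":[0,0,0],"jaw":85},{"delta_pos":[25,2,1],"rot":[0,0,0],"jaw":85},{"delta_pos":[25,5,1],"rot":[0,0,0],"jaw":85},{"delta_pos":[25,5,1],"rot":[0,0,0],"jaw":85},{"delta_pos":[25,5,1],"rot":[0,0,0],"jaw":85},{"delta_pos":[25,5,1],"rot":[0,0,0],"jaw":85},{"delta_pos":[25,5,1],"rot":[0,0,0],"jaw":85},{"delta_pos":[20,5,0],"rot":[0,0,0],"jaw":85},{"delta_pos":[0,0,0],"rot":[0,0,0],"jaw":85}]'
python3 - <<'E'
from h import *
s=arm.read_state(); print(s['position']); c=arm.calibration('wrist')
im=arm.get_image('wrist'); cv2.imwrite('pics/w1.png',im[:,:,::-1])
cv2.imwrite('pics/w1b.png',cv2.resize(im[:,:,::-1],(784,588),interpolation=2))
np.savez('w1.npz',**c)
for t in ['door','door_grip','door_axis','stand_hinge','pin_left','stand_eye']: print(t,[(np.round(d['location'],1),round(d['p'],2)) for d in arm.find_in('wrist',t)][:3])
print(proj(c,[[569,-231,110],[569,-231,144]]))
E
```

```text
clock: 2.57
position: [557.0, -231.9, 313.3]
ee_rot: [-0.707, 0.001, 0.001, 0.707]
contact_force: [0.1, 0.3, -0.4]
gripper_width: 84.5
[ 556.97901382 -231.94183799  313.34871172]
door [(array([281.8, 194. ]), 0.68), (array([374.4, 326.1]), 0.63)]
door_grip []
door_axis [(array([281.1, 195. ]), 0.92)]
stand_hinge [(array([282.9, 216.8]), 0.95)]
pin_left [(array([309.4, 200.3]), 0.78), (array([353.2,  58.5]), 0.3)]
stand_eye [(array([281.7, 216.3]), 0.95)]
[[280.86227884 198.96874153]
 [280.90857072 206.00189058]]
```

View pics/w1b.png

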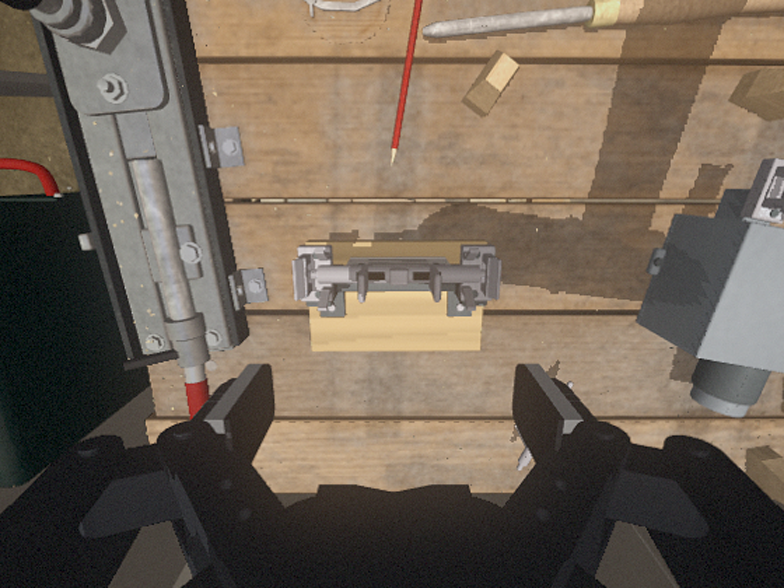

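View 4 (wrist): the door's barrel runs from about (308,276) to (492,275) in the enlarged picture, its two tabs are at (362,280) and (436,280), and the fingers point at it. I enlarge it once for exact pixels.

```bash
python3 - <<'E'
import cv2
a=cv2.imread('pics/w1.png')
cv2.imwrite('pics/w1c.png',cv2.resize(a[165:260,205:362],None,fx=5,fy=5,interpolation=2))
E
```

```text
(no output)
```

View pics/w1c.png

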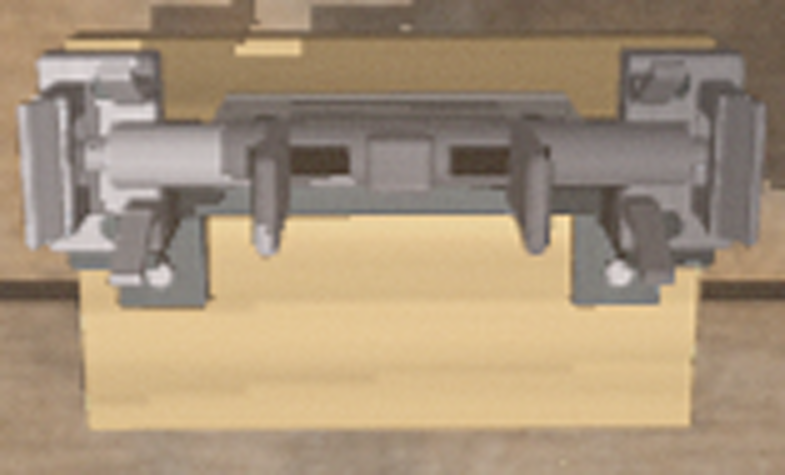

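```bash
python3 - <<'E'
from h import *
c=dict(np.load('w1.npz'))
f=lambda p:np.array(p)/5+[205,165]
print('cam',-c['R'].T@c['t'])
print('barrel ends',unproj(c,f([[105,155],[693,155],[399,155]]),[110,110,110]).round(1))
print('ends edges',unproj(c,f([[105,125],[105,185],[693,125],[693,185]]),110).round(1))
print('tabtop far',unproj(c,f([[265,252],[539,252]]),162).round(1))
print('ply',unproj(c,f([[88,428],[690,425],[66,35],[716,38]]),12).round(1))
print('eyes outer',unproj(c,f([[25,175],[762,175]]),124).round(1))
E
```

```text
cam [ 487.68314875 -231.54499635  455.73209311]
barrel ends [[ 565.3 -297.8  110. ]
 [ 565.3 -154.6  110. ]
 [ 565.3 -226.2  110. ]]
ends edges [[ 557.9 -297.4  110. ]
 [ 572.8 -298.2  110. ]
 [ 557.9 -155.   110. ]
 [ 572.8 -154.2  110. ]]
tabtop far [[ 574.5 -255.2  162. ]
 [ 574.5 -197.4  162. ]]
ply [[ 679.4 -326.9   12. ]
 [ 678.4 -128.3   12. ]
 [ 549.8 -326.5   12. ]
 [ 550.7 -127.9   12. ]]
eyes outer [[ 566.9 -314.1  124. ]
 [ 566.9 -141.2  124. ]]
```

Barrel centre comes out at about (564.5, -226.5, 110) with yaw about 0. Its length measures 143 against 140, and the base 129 x 199 against 130 x 200, so it is consistent. I descend with the jaws at 73.

```bash
python3 -m creep '[{"delta_pos":[4,10,3],"rot":[0,0,0],"jaw":73},{"delta_pos":[3.5,20,2],"rot":[0,0,0],"jaw":73},{"delta_pos":[0,30,0],"rot":[0,0,0],"jaw":73},{"delta_pos":[0,30,0],"rot":[0,0,0],"jaw":73},{"delta_pos":[0,30,0],"rot":[0,0,0],"jaw":73},{"delta_pos":[0,20,0],"rot":[0,0,0],"jaw":73},{"delta_pos":[0,14,0],"rot":[0,0,0],"jaw":73},{"delta_pos":[0,12,0],"rot":[0,0,0],"jaw":73},{"delta_pos":[0,12,0],"rot":[0,0,0],"jaw":73},{"delta_pos":[0,8,0],"rot":[0,0,0],"jaw":73}]'
```

```text
clock: 3.75
position: [561.1, -227.1, 128.6]
ee_rot: [-0.707, 0.001, 0.001, 0.707]
contact_force: [0.3, 1.3, 0.5]
gripper_width: 73.0
```

```bash
python3 -m creep '[{"delta_pos":[2,1,0],"rot":[0,0,0],"jaw":73},{"delta_pos":[1,1,0],"rot":[0,0,0],"jaw":64},{"delta_pos":[0,0,0],"rot":[0,0,0],"jaw":56},{"delta_pos":[0,0,0],"rot":[0,0,0],"jaw":48},{"delta_pos":[0,0,0],"rot":[0,0,0],"jaw":40},{"delta_pos":[0,0,0],"rot":[0,0,0],"jaw":30},{"delta_pos":[0,0,0],"rot":[0,0,0],"jaw":28},{"delta_pos":[0,0,0],"rot":[0,0,0],"jaw":28},{"delta_pos":[0,0,0],"rot":[0,0,0],"jaw":28},{"delta_pos":[0,0,0],"rot":[0,0,0],"jaw":28}]'
python3 - <<'E'
from h import *
s=arm.read_state(); print(s['position'],s['gripper_width'],s['contact_force'],s['wrist_torque']); c=arm.calibration('wrist')
im=arm.get_image('wrist'); cv2.imwrite('pics/w2.png',cv2.resize(im[:,:,::-1],(784,588),interpolation=2)); np.savez('w2.npz',**c)
E
```

```text
clock: 4.58
position: [567.2, -228.4, 133.1]
ee_rot: [0.708, 0.003, 0.002, -0.706]
contact_force: [-1.5, 0.9, 12.4]
gripper_width: 30.3
[ 567.1665238  -228.44026748  133.07538579] 30.30251622428237 [-1.54733088  0.8975695  12.40762737] [ 0.25307406  0.66708784 -0.01566338]
```

View pics/w2.png

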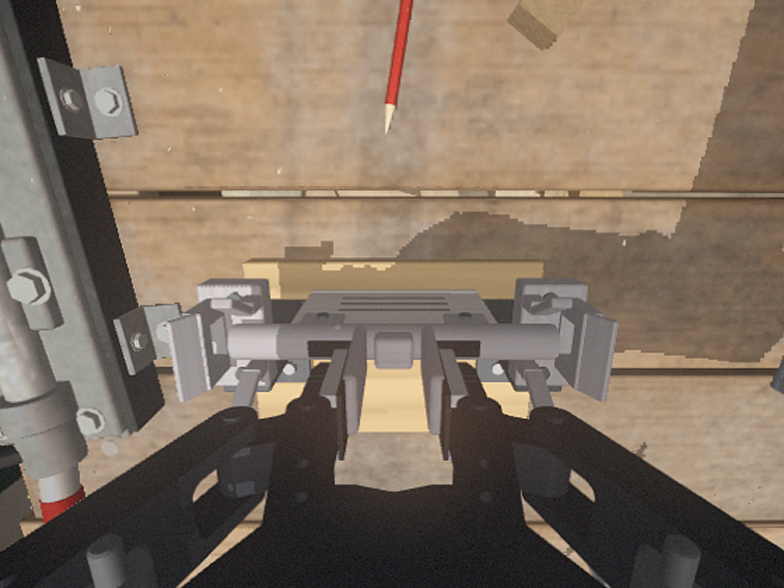

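View 6: the jaws hold both tabs pinched together at (345,400) and (440,400), the pins are inside the barrel ends, and the barrel is still level in the saddles. Now a gentle lift.

```bash
python3 -m creep '[{"delta_pos":[0,-2,0],"rot":[0,0,0],"jaw":28},{"delta_pos":[0,-3,0],"rot":[0,0,0],"jaw":28},{"delta_pos":[0,-5,0],"rot":[0,0,0],"jaw":28},{"delta_pos":[0,-7,0],"rot":[0,0,0],"jaw":28},{"delta_pos":[0,-8,0],"rot":[0,0,0],"jaw":28},{"delta_pos":[0,-8,0],"rot":[0,0,0],"jaw":28},{"delta_pos":[0,-8,0],"rot":[0,0,0],"jaw":28},{"delta_pos":[0,-8,0],"rot":[0,0,0],"jaw":28},{"delta_pos":[0,-8,0],"rot":[0,0,0],"jaw":28},{"delta_pos":[0,-8,0],"rot":[0,0,0],"jaw":28}]'
python3 - <<'E'
from h import *
s=arm.read_state(); print(s['position'],s['gripper_width'],s['contact_force'],s['wrist_torque']); c=arm.calibration('wrist')
im=arm.get_image('wrist'); cv2.imwrite('pics/w3.png',cv2.resize(im[:,:,::-1],(784,588),interpolation=2)); np.savez('w3.npz',**c)
E
```

```text
clock: 5.47
position: [565.0, -227.4, 194.2]
ee_rot: [-0.707, -0.0, -0.0, 0.707]
contact_force: [0.5, -0.2, -4.0]
gripper_width: 30.1
[ 564.97835561 -227.44273821  194.24866489] 30.14150649020329 [ 0.49123293 -0.23761364 -4.01326385] [ 0.01078722 -0.06796028 -0.01212607]
```

View pics/w3.png

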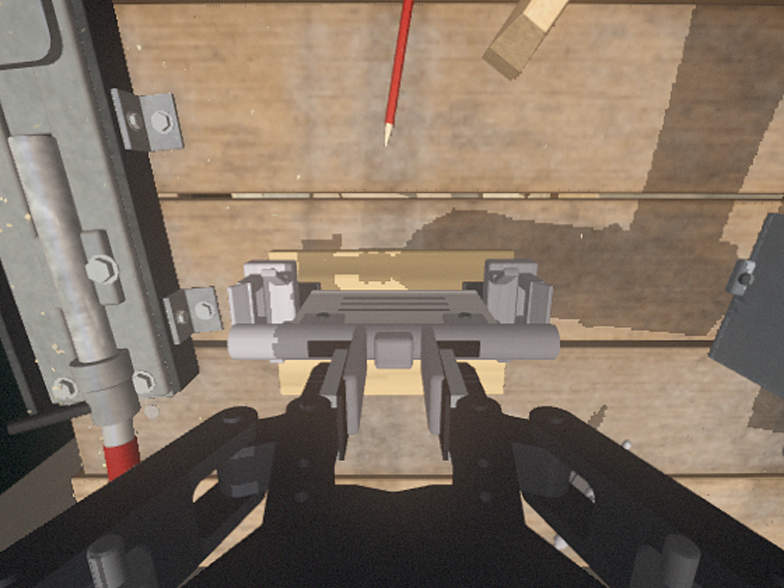

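View 7: the door is lifted clear and level, with the barrel from (229,341) to (559,341), carried by the tabs. The wrist reads 4 N, which matches 0.35 kg. The housing brackets from the top picture give yaw of about -0.18 and hinge centre of about (508,165). I rise and carry it over.

```bash
python3 -m creep '[{"delta_pos":[0,-12,0],"rot":[0,0,0],"jaw":28},{"delta_pos":[0,-14,0],"rot":[0,0,0],"jaw":28},{"delta_pos":[0,-16,0],"rot":[0,0,0],"jaw":28},{"delta_pos":[0,-16,0],"rot":[0,0,0],"jaw":28},{"delta_pos":[0,-14,5],"rot":[0,0,0],"jaw":28},{"delta_pos":[-2,-10,10],"rot":[0,0,0],"jaw":28},{"delta_pos":[-3,0,20],"rot":[0,0,0],"jaw":28},{"delta_pos":[-4,0,25],"rot":[0,0,0],"jaw":28},{"delta_pos":[-5,0,30],"rot":[0,0,0],"jaw":28},{"delta_pos":[-5,0,32],"rot":[0,0,0],"jaw":28}]'
python3 -m creep '[{"delta_pos":[-4,0,32],"rot":[0,0.018,0],"jaw":28},{"delta_pos":[-5,0,32],"rot":[0,0.018,0],"jaw":28},{"delta_pos":[-5,0,32],"rot":[0,0.018,0],"jaw":28},{"delta_pos":[-6,0,32],"rot":[0,0.018,0],"jaw":28},{"delta_pos":[-6,0,32],"rot":[0,0.018,0],"jaw":28},{"delta_pos":[-7,0,29],"rot":[0,0.018,0],"jaw":28},{"delta_pos":[-7,0,27],"rot":[0,0.018,0],"jaw":28},{"delta_pos":[-7,0,23],"rot":[0,0.018,0],"jaw":28},{"delta_pos":[-7,0,17],"rot":[0,0.018,0],"jaw":28},{"delta_pos":[-6,0,9],"rot":[0,0.018,0],"jaw":28}]'
python3 -m creep '[{"delta_pos":[0,0,0],"rot":[0,0,0],"jaw":28},{"delta_pos":[0,0,0],"rot":[0,0,0],"jaw":28},{"delta_pos":[0,0,0],"rot":[0,0,0],"jaw":28},{"delta_pos":[0,0,0],"rot":[0,0,0],"jaw":28},{"delta_pos":[0,0,0],"rot":[0,0,0],"jaw":28},{"delta_pos":[0,0,0],"rot":[0,0,0],"jaw":28},{"delta_pos":[0,0,0],"rot":[0,0,0],"jaw":28},{"delta_pos":[0,0,0],"rot":[0,0,0],"jaw":28},{"delta_pos":[0,0,0],"rot":[0,0,0],"jaw":28},{"delta_pos":[0,0,0],"rot":[0,0,0],"jaw":28}]'
python3 - <<'E'
from h import *
s=arm.read_state(); print(s['position'],s['gripper_width'],s['contact_force'],s['wrist_torque'],s['joints']); print(R.from_quat(s['ee_rot']).as_matrix().round(3));c=arm.calibration('wrist')
im=arm.get_image('wrist'); cv2.imwrite('pics/w4.png',cv2.resize(im[:,:,::-1],(784,588),interpolation=2)); np.savez('w4.npz',**c)
E
```

```text
clock: 6.35
position: [545.1, -104.2, 275.0]
ee_rot: [-0.707, 0.001, -0.0, 0.707]
contact_force: [0.3, 0.4, -4.2]
gripper_width: 29.7
clock: 7.18
position: [503.4, 166.3, 275.1]
ee_rot: [-0.704, 0.063, -0.063, 0.704]
contact_force: [0.6, 0.1, -4.1]
gripper_width: 29.3
clock: 8.02
position: [504.5, 163.8, 275.3]
ee_rot: [0.704, -0.064, 0.064, -0.704]
contact_force: [-0.8, 0.3, -3.7]
gripper_width: 29.6
[504.46762684 163.79642592 275.29809606] 29.642357711666808 [-0.77491998  0.34863082 -3.67093104] [ 0.01466439 -0.04348714 -0.00829674] [ 6.19997894e-01  1.93402830e-01 -1.49883495e-01  7.06681112e-06
 -1.22756429e+00 -2.37122440e+00]
[[ 0.984 -0.     0.179]
 [-0.179 -0.     0.984]
 [-0.    -1.    -0.   ]]
```

View pics/w4.png

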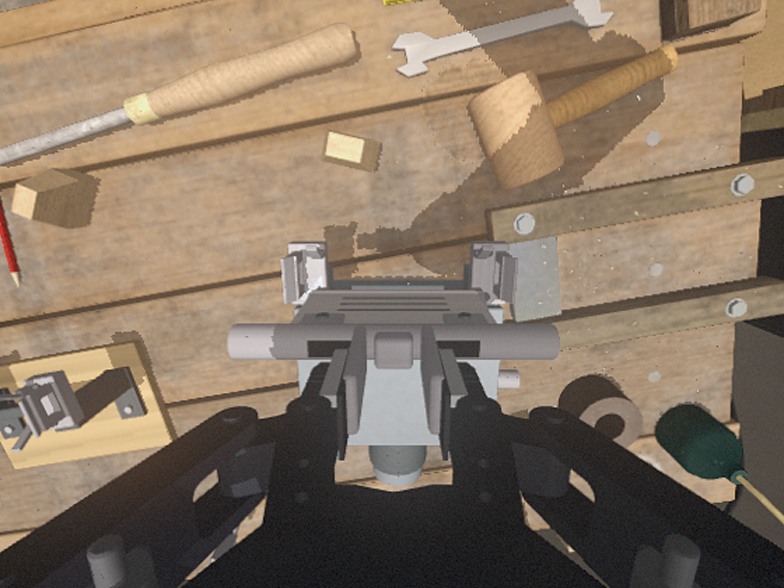

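View 8: the door is level over the housing with its barrel at (229..559,341). The housing brackets are at about (300,275) and (500,275). I enlarge the hinge for exact pixels.

```bash
python3 - <<'E'
import cv2
a=cv2.imread('pics/w4.png');b=cv2.imread('pics/w3.png')
u=cv2.resize(a[230:370,220:570],None,fx=2.2,fy=2.1,interpolation=2)
v=cv2.resize(b[230:370,220:570],None,fx=2.2,fy=2.1,interpolation=2)
cv2.imwrite('pics/w4c.png',cv2.vconcat([u,v])); print(u.shape)
E
```

```text
(294, 770, 3)
```

View pics/w4c.png

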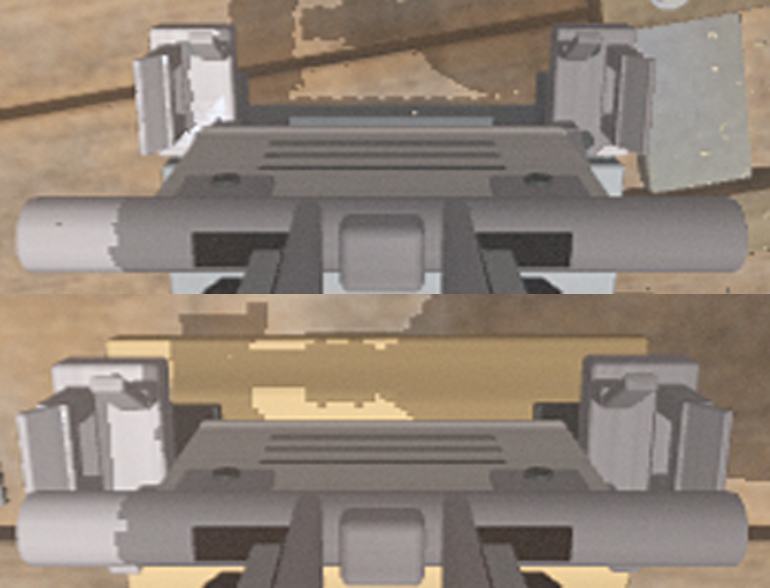

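```bash
python3 - <<'E'
from h import *
f=lambda p:(np.array(p,float)/[2.2,2.1]+[220,230])/1.4
w3,w4=dict(np.load('w3.npz')),dict(np.load('w4.npz'))
def rep(n,c,tcp,th,F):
    ax=np.array([np.cos(th),np.sin(th)]); ay=np.array([-ax[1],ax[0]])
    for k,(p,z) in F.items():
        q=unproj(c,f(p),z)[:,:2]; m=q.mean(0); d=q[1]-q[0]
        print(n,k,'mid',m.round(1),'len',np.linalg.norm(d).round(1),'yaw',np.round(-np.arctan2(d[0],d[1]),3),'rel TCP tool x,z',np.round([ (m-tcp)@ax,(m-tcp)@ay],1))
t3=np.array([565,-227.4]); t4=np.array([504.5,163.8]); th=-0.18
rep('stand',w3,t3,0,{'tongue':([[20,118],[731,117]],134),'foot':([[53,66],[697,63]],100),'inner':([[165,64],[583,62]],100)})
rep('house',w4,t4,th,{'tongue':([[136,58],[655,58]],134),'foot':([[150,27],[635,27]],100),'inner':([[235,26],[555,26]],100)})
for dz in (20,25,30,35): 
    rep('door3 %d'%dz,w3,t3,0,{'b':([[18,235],[746,234]],194.2-dz)})
    rep('door4 %d'%dz,w4,t4,th,{'b':([[18,234],[747,233]],275.3-dz)})
E
```

```text
stand tongue mid [ 547.4 -228.1] len 166.2 yaw 0.001 rel TCP tool x,z [-17.6  -0.7]
stand foot mid [ 540.8 -228.4] len 172.7 yaw 0.004 rel TCP tool x,z [-24.2  -1. ]
stand inner mid [ 540.4 -228.6] len 112.0 yaw 0.004 rel TCP tool x,z [-24.6  -1.2]
house tongue mid [488.3 172.3] len 166.5 yaw -0.181 rel TCP tool x,z [-17.5   5.5]
house foot mid [482.9 172.8] len 172.5 yaw -0.181 rel TCP tool x,z [-22.9   5. ]
house inner mid [482.7 173.7] len 113.7 yaw -0.181 rel TCP tool x,z [-23.2   5.8]
door3 20 b mid [ 561.7 -226.6] len 142.0 yaw 0.001 rel TCP tool x,z [-3.3  0.8]
door4 20 b mid [501.1 165.5] len 142.1 yaw -0.18 rel TCP tool x,z [-3.6  1. ]
door3 25 b mid [ 563.8 -226.6] len 146.3 yaw 0.001 rel TCP tool x,z [-1.2  0.8]
door4 25 b mid [503.1 165.1] len 146.5 yaw -0.18 rel TCP tool x,z [-1.6  1. ]
door3 30 b mid [ 565.8 -226.6] len 150.7 yaw 0.001 rel TCP tool x,z [0.8 0.8]
door4 30 b mid [505.1 164.8] len 150.8 yaw -0.18 rel TCP tool x,z [0.4 1.1]
door3 35 b mid [ 567.9 -226.6] len 155.1 yaw 0.001 rel TCP tool x,z [2.9 0.8]
door4 35 b mid [507.1 164.4] len 155.2 yaw -0.18 rel TCP tool x,z [2.5 1.1]
```

Housing brackets match the stand template: tongue span 166.5 against 166.2, yaw -0.181. The door needs about +4.5 along tool z and +0.5 in tool x. The axis is about 21-23 mm below the TCP, so it should seat at TCP z of about 132. I shift, then lower to just above the saddles.

```bash
python3 -m creep '[{"delta_pos":[0.5,0,2],"rot":[0,0,0],"jaw":28},{"delta_pos":[0,6,2.5],"rot":[0,0,0],"jaw":28},{"delta_pos":[0,12,0],"rot":[0,0,0],"jaw":28},{"delta_pos":[0,16,0],"rot":[0,0,0],"jaw":28},{"delta_pos":[0,18,0],"rot":[0,0,0],"jaw":28},{"delta_pos":[0,18,0],"rot":[0,0,0],"jaw":28},{"delta_pos":[0,16,0],"rot":[0,0,0],"jaw":28},{"delta_pos":[0,12,0],"rot":[0,0,0],"jaw":28},{"delta_pos":[0,8,0],"rot":[0,0,0],"jaw":28},{"delta_pos":[0,3,0],"rot":[0,0,0],"jaw":28}]'
python3 - <<'E'
from h import *
s=arm.read_state(); print(s['position'],s['gripper_width'],s['contact_force'],s['wrist_torque']);c=arm.calibration('wrist')
im=arm.get_image('wrist'); cv2.imwrite('pics/w5.png',cv2.resize(im[:,:,::-1],(784,588),interpolation=2)[220:420,150:640]); np.savez('w5.npz',**c)
E
```

```text
clock: 8.9
position: [505.1, 168.1, 164.6]
ee_rot: [0.705, -0.064, 0.063, -0.704]
contact_force: [-0.8, 0.4, -4.0]
gripper_width: 29.9
[505.06927609 168.0619394  164.61435106] 29.894891130126336 [-0.79111663  0.35526108 -4.03623579] [ 0.0464016   0.03216877 -0.0144547 ]
```

View pics/w5.png

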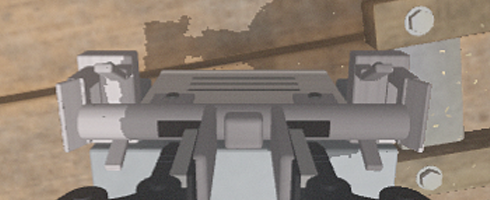

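View 10: the barrel (78..409, row 123) is centred between the tongues (55..430) to about 1 px and sits between the saddle prongs. Slow lowering.

```bash
python3 -m creep '[{"delta_pos":[0,3,0],"rot":[0,0,0],"jaw":28},{"delta_pos":[0,3,0],"rot":[0,0,0],"jaw":28},{"delta_pos":[0,3,0],"rot":[0,0,0],"jaw":28},{"delta_pos":[0,3,0],"rot":[0,0,0],"jaw":28},{"delta_pos":[0,3,0],"rot":[0,0,0],"jaw":28},{"delta_pos":[0,3,0],"rot":[0,0,0],"jaw":28},{"delta_pos":[0,3,0],"rot":[0,0,0],"jaw":28},{"delta_pos":[0,3,0],"rot":[0,0,0],"jaw":28},{"delta_pos":[0,1,0],"rot":[0,0,0],"jaw":28},{"delta_pos":[0,0,0],"rot":[0,0,0],"jaw":28}]'
python3 -m creep '[{"delta_pos":[0,1,0],"rot":[0,0,0],"jaw":28},{"delta_pos":[0,1,0],"rot":[0,0,0],"jaw":28},{"delta_pos":[0,1,0],"rot":[0,0,0],"jaw":28},{"delta_pos":[0,1,0],"rot":[0,0,0],"jaw":28},{"delta_pos":[0,0,0],"rot":[0,0,0],"jaw":28},{"delta_pos":[0,0,0],"rot":[0,0,0],"jaw":28},{"delta_pos":[0,0,0],"rot":[0,0,0],"jaw":28},{"delta_pos":[0,0,0],"rot":[0,0,0],"jaw":28},{"delta_pos":[0,0,0],"rot":[0,0,0],"jaw":28},{"delta_pos":[0,0,0],"rot":[0,0,0],"jaw":28}]'
```

```text
clock: 9.78
position: [505.5, 168.1, 140.9]
ee_rot: [0.704, -0.064, 0.063, -0.704]
contact_force: [0.3, 0.1, -4.0]
gripper_width: 29.4
clock: 10.62
position: [505.7, 168.3, 137.4]
ee_rot: [-0.704, 0.064, -0.064, 0.704]
contact_force: [0.2, 0.2, -3.6]
gripper_width: 30.1
```

Still hanging free at 137, so I go on until contact.

```bash
python3 -m creep '[{"delta_pos":[0,1,0],"rot":[0,0,0],"jaw":28},{"delta_pos":[0,0.5,0],"rot":[0,0,0],"jaw":28},{"delta_pos":[0,0.5,0],"rot":[0,0,0],"jaw":28},{"delta_pos":[0,0.5,0],"rot":[0,0,0],"jaw":28},{"delta_pos":[0,0.5,0],"rot":[0,0,0],"jaw":28},{"delta_pos":[0,0.5,0],"rot":[0,0,0],"jaw":28},{"delta_pos":[0,0.5,0],"rot":[0,0,0],"jaw":28},{"delta_pos":[0,0,0],"rot":[0,0,0],"jaw":28},{"delta_pos":[0,0,0],"rot":[0,0,0],"jaw":28},{"delta_pos":[0,0,0],"rot":[0,0,0],"jaw":28}]'
```

```text
clock: 11.45
position: [505.8, 168.3, 133.4]
ee_rot: [-0.704, 0.064, -0.064, 0.704]
contact_force: [-0.6, -0.5, -3.8]
gripper_width: 29.8
```

```bash
python3 -m creep '[{"delta_pos":[0,0.5,0],"rot":[0,0,0],"jaw":28},{"delta_pos":[0,0.5,0],"rot":[0,0,0],"jaw":28},{"delta_pos":[0,0.5,0],"rot":[0,0,0],"jaw":28},{"delta_pos":[0,0.5,0],"rot":[0,0,0],"jaw":28},{"delta_pos":[0,0,0],"rot":[0,0,0],"jaw":28},{"delta_pos":[0,0,0],"rot":[0,0,0],"jaw":28},{"delta_pos":[0,0,0],"rot":[0,0,0],"jaw":28},{"delta_pos":[0,0,0],"rot":[0,0,0],"jaw":28},{"delta_pos":[0,0,0],"rot":[0,0,0],"jaw":28},{"delta_pos":[0,0,0],"rot":[0,0,0],"jaw":28}]'
```

```text
clock: 12.28
position: [505.9, 168.3, 133.2]
ee_rot: [-0.704, 0.063, -0.064, 0.704]
contact_force: [-5.0, 0.4, 8.8]
gripper_width: 29.8
```

Contact at z=133.2, the same TCP height as in the stand, with 9 N upward, so it is seated. Now I release gradually.

```bash
python3 -m creep '[{"delta_pos":[0,0,0],"rot":[0,0,0],"jaw":34},{"delta_pos":[0,0.5,0],"rot":[0,0,0],"jaw":38},{"delta_pos":[0,0.5,0],"rot":[0,0,0],"jaw":44},{"delta_pos":[0,0.5,0],"rot":[0,0,0],"jaw":50},{"delta_pos":[0,0.5,0],"rot":[0,0,0],"jaw":56},{"delta_pos":[0,0,0],"rot":[0,0,0],"jaw":62},{"delta_pos":[0,0,0],"rot":[0,0,0],"jaw":68},{"delta_pos":[0,0,0],"rot":[0,0,0],"jaw":74},{"delta_pos":[0,0,0],"rot":[0,0,0],"jaw":74},{"delta_pos":[0,0,0],"rot":[0,0,0],"jaw":74}]'
python3 - <<'E'
from h import *
s=arm.read_state(); print(s['position'],s['gripper_width'],s['contact_force'],s['wrist_torque']);c=arm.calibration('wrist')
im=arm.get_image('wrist'); cv2.imwrite('pics/w6.png',cv2.resize(im[:,:,::-1],(784,588),interpolation=2)[200:480,100:690]); np.savez('w6.npz',**c)
E
```

```text
clock: 13.12
position: [506.0, 168.3, 129.5]
ee_rot: [-0.704, 0.063, -0.064, 0.704]
contact_force: [0.5, -0.3, 0.7]
gripper_width: 74.0
[505.95203575 168.33683656 129.51523994] 74.02897834959704 [ 0.4547183  -0.33325166  0.67527845] [-0.05052638  0.01407727 -0.01099904]
```

View pics/w6.png

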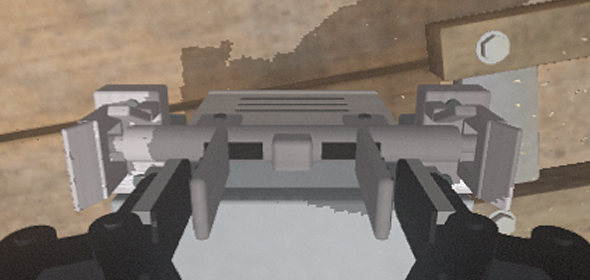

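View 11: the tabs are sprung apart at (208,190) and (376,190), free of the pads, and the pins run from the barrel ends into both eyes. I back straight up and check again.

```bash
python3 -m creep '[{"delta_pos":[0,-3,0],"rot":[0,0,0],"jaw":74},{"delta_pos":[0,-8,0],"rot":[0,0,0],"jaw":74},{"delta_pos":[0,-14,0],"rot":[0,0,0],"jaw":74},{"delta_pos":[0,-20,0],"rot":[0,0,0],"jaw":74},{"delta_pos":[0,-25,0],"rot":[0,0,0],"jaw":74},{"delta_pos":[0,-25,0],"rot":[0,0,0],"jaw":74},{"delta_pos":[0,-25,0],"rot":[0,0,0],"jaw":74},{"delta_pos":[0,-25,0],"rot":[0,0,0],"jaw":74},{"delta_pos":[0,-20,0],"rot":[0,0,0],"jaw":74},{"delta_pos":[0,-10,0],"rot":[0,0,0],"jaw":74}]'
python3 - <<'E'
from h import *
s=arm.read_state(); print(s['position'],s['contact_force'])
c=arm.calibration('wrist'); np.savez('w7.npz',**c)
im=arm.get_image('wrist')[:,:,::-1]; sc=arm.get_image('scene')[:,:,::-1]
u=cv2.resize(im[150:250,200:360],(760,300*760//480),interpolation=2)
cv2.imwrite('pics/w7.png',im)
u=cv2.resize(im[160:260,190:350],None,fx=4.9,fy=3.5,interpolation=2)[:, :784]
v=cv2.resize(sc[200:280,200:325],(360,230),interpolation=2)
v=cv2.copyMakeBorder(v,0,0,0,u.shape[1]-360,cv2.BORDER_CONSTANT)
o=cv2.vconcat([u,v]); cv2.imwrite('pics/w7c.png',o); print(o.shape)
E
```

```text
clock: 14.0
position: [506.7, 168.5, 308.4]
ee_rot: [-0.703, 0.062, -0.065, 0.705]
contact_force: [0.8, 0.3, 0.4]
gripper_width: 74.0
[506.68925788 168.53496431 308.44196639] [0.75861188 0.30669952 0.43900781]
(580, 784, 3)
```

View pics/w7c.png

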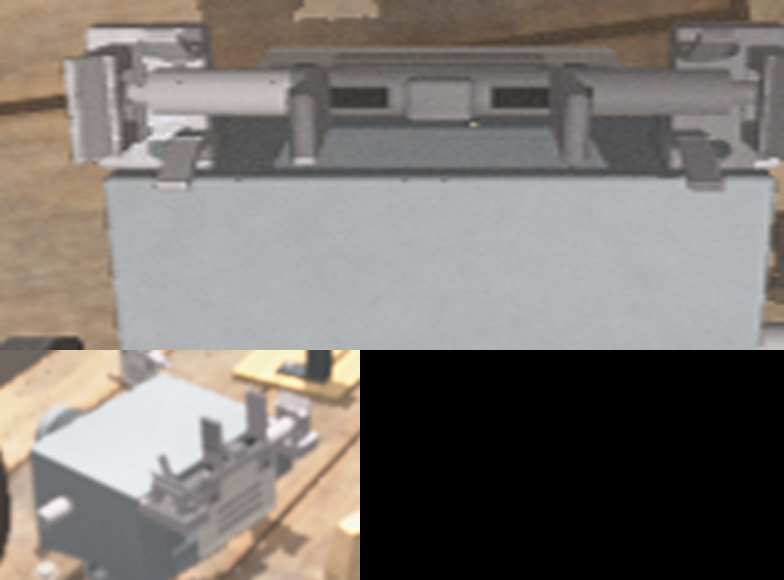

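View 12: both pins reach into their eyes at (135,92) and (750,92), the tabs are apart, and the door hangs straight on the housing. I do a numeric check and hand in.

```bash
python3 - <<'E'
from h import *
c=dict(np.load('w7.npz')); f=lambda p:np.array(p,float)/[4.9,3.5]+[190,160]
q=unproj(c,f([[291,160],[590,160]]),162); print('tab span',np.linalg.norm(q[1]-q[0]))
b=unproj(c,f([[147,92],[744,92]]),110); d=b[1]-b[0]; print('barrel',np.linalg.norm(d),b.mean(0),-np.arctan2(d[0],d[1]))
s=arm.read_state(); print(s['clock'],s['contact_force']); arm.job_done()
E
```

```text
tab span 62.64723234003201
barrel 144.87718620367102 [503.97462954 170.83506479 110.        ] -0.18128149004524996
14.1 [-0.00840918 -0.97810481 -1.12982203]
the job is handed in; nothing more can be done
```

The door now hangs in the hinge on the gear housing, and I handed the job in at 14.1 s; the interface reports no verdict.

I pinched the tabs while the door was in the stand, lifted it upright and carried it over the housing. I lowered it until it touched at 133.2 mm TCP height (9 N), against 133.1 mm when I gripped it in the stand. Then I released it gradually and backed straight up.

**Last checks:**
- **Pins:** the tabs are 62.6 mm apart against 62 mm at rest. Both pins can be seen entering their eyes.
- **Alignment:** barrel yaw is -0.181 rad, the same as the -0.181 rad measured for the hinge. The door looks plumb in the wrist and scene pictures.
- **Robot:** clear of everything, with only about 1 N of noise on the wrist.

**Disagreements:** the barrel measured 143–145 mm instead of 140 mm, probably from edge and calibration error. At contact there was also a 5 N sideways force, which went away on release. I did not measure the bystanders at the end, but no unexpected contact showed in the forces reported after each move.

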